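# Panel against the master at the inspection bench

## Robot

A 6-joint arm with a two-finger parallel gripper is mounted at the origin on the work surface. World frame = base frame: x ahead of the robot, y to its left, z up, the work surface at z = 0. Lengths are in m, angles in rad, forces in N, time in s.
With the tool pointing down it reaches from about 0.25 to 0.725 m from the base axis. Payload 9.7 kg.
Tool frame: the origin (TCP) lies at the very end of the fingers, on their centre line; the grasp point (between the pads) lies 19 mm behind it; z points along the fingers, y is the direction in which the jaws open and shut (so a half turn about z gives the same grasp; the last joint's range is limited). The gripper opens to 85 mm and grips with 20 to 120 N. Pads are 22 mm wide; open, the fingers measure 114 mm over their backs; the gripper's body (76 mm by 85 mm) begins 54 mm behind the grasp point. The pads swing forward as they close: fully open they stand 13 mm farther back than shut.
Start: joints at [1.109, 0.087, 0.176, 1.66, 0, 1.571], TCP at [0.245, 0.492, 0.21] pointing down, gripper open.
Joint ranges: [-3.13, 3.13], [-0.85, 1.81], [-1.15, 1.24], [-2.2, 2.28], [-1.44, 1.52], [-3.14, 3.14]. Speed limits (rad/s): [2.22, 2.22, 2.57, 3.14, 3.14, 3.14].

## Interface

Orientations are given as a unit quaternion [x, y, z, w].
In Python, from station import arm gives the robot as it stands.
- The arm moves only by the shell command python3 -m inch 'ROWS'. ROWS is JSON, a list of rows, each a list of 5 numbers: the closure, from 0 (fully open) to 1 (shut), then the shift along the tool's x, y, z in units of 30 mm (1.0 is 30 mm), then the turn about the tool's z in rad. In form: [[hand, x, y, z, spin], ...]. A call has 1 to 20 rows; each row shifts and turns the commanded pose from where the row before left it, along the tool's axes as they then stand; what a row does not reach is not made up. A row lasts 1/8 s, in which the tool goes at most 62.5 mm and 10.7 degrees, less where a joint would pass 70% of its speed; a pose out of reach is approached as far as the arm can. A call is refused whole if a number of a shift passes 1 or a number of a turn 0.188, either way. A call with a gripper value outside its range is refused whole. The fingers move at their own pace and stop on an object; the grip force is fixed at half the most. Time passes only in rows, so rows that do not move let the fingers close. It gives the time, the measured TCP pose, the force and the opening at its end, in the units of the state.
- arm.sense(): the state, without advancing time (a new reading comes with each control period).
- arm.get_image(name): name is "scene" or "side" or "wrist"; returns the picture (400x640x3 uint8, red, green, blue); there is no depth.
- arm.camera_params(name): a dict with "camera_matrix" (3x3 intrinsics, pixels), "k1" (the pictures are not rectified: a ray, as slopes to the right and down, at radius r is drawn at 1 + k1 r^2 times it, then the intrinsics apply), "xyz" and "attitude" of the camera in the world. Camera axes: x right, y up, looking along -z (the intrinsics and any distortion apply to the point x, -y, -z); pixel columns grow to the right and rows downward; lengths in m; the calibration is good to about 2 mm. A picture is of the moment at which its call begins: read the wrist's pose just before it. camera_params takes no time and is no camera call; for the wrist camera it gives the pose at the moment of the call.
- arm.close_job(): hands the job in, once; it reports no verdict.
The state is a dict: "t": time; "joint_pos": joint angles; "qd": joint speeds; "joint_efforts": joint torques, N m; "tcp_pos": TCP position; "ee_rot": TCP orientation; "contact_force": force on the tool from outside, world axes, zero at the start; "torque": the same for the moment, N m; "grip_width": finger opening in m.
Only numpy, scipy, OpenCV 4.12 (cv2) and the standard library are available. Lean on these libraries where they do the work, as an engineer would, in place of code of your own. Each camera call takes 0.05 s, during which the arm holds its last target. There are 200 camera calls.

## Task

Set the white reference block on the narrow sloping easel, blue spot up, lying flat and square on the slope with its lower edge by the orange lip, and let go of it. Then draw the teal panel straight up out of the rack, carry it over the middle of the light pad and tip it so that its blue disc faces obliquely upward, about halfway between upright and lying flat, with the disc about 20 cm above the bench. Finish while still holding it there, still and touching nothing else; leave the other two panels in the rack and everything else where it is.

Things in the scene. Friction and masses are not known exactly. Their poses are not given: they have to be found in the camera images.
- panel: Teal plate 5 (x) by 90 (y) by 90 mm (z), about 0.15 kg; on its top edge a dark grip bar 10 mm thick (x), 40 mm wide (y), z = 90 to 112 mm. Origin: centre of its bottom edge. z points up to the bar; x points square out of the face with the blue disc (70 mm across) and yellow corners; the back is plain. Starts upright in one of the rack's slots, bottom edge on the slot floor.
- disc (a point): Centre of the blue disc on the teal panel: 45 mm above the panel's bottom edge, on its face. It turns with the panel (same axes).
- rack: Black rack 190 (x) by 106 mm (y), fixed; origin under its centre. Three slots at x = -65, 0, +65 mm, each 8 mm wide (x), 94 mm long (y); slot floor 12 mm, slot walls' top 50 mm above the bench. The panels stand loosely, upright, their axes along the rack's, discs towards the rack's +x.
- panel_yellow: identical in size and form to panel, but yellow with a grey disc; stands in another slot of the rack and stays there.
- panel_white: identical in size and form to panel, but white with a red disc; stands in another slot of the rack and stays there.
- master: Reference block, white ceramic with a blue spot on top: 60 mm (x) by 50 mm (y) by 18 mm high (z), about 0.13 kg, loose, lying flat on the bench. Origin at the centre of its underside, z up.
- easel: Small easel fixed to the bench: dark base plate 100 (x) by 80 (y) by 10 mm, with a post that carries the sloping seat. Origin under the base's centre.
- seat: Easel's aluminium seat, sloping 30 degrees, 36 mm wide (y): narrower than the block, so fingers pass beside it. Origin on its surface, 75 mm above the bench over the easel's centre; x up the slope, y across, z square out of it. At x = -32 mm an orange lip stands 10 mm high and stops sliding; surface ends at x = +34. Block against the lip, 60 mm side along the slope: centre at x = -2, y = 0 mm.
- lightpad: Flat light pad with a glowing white top, 160 (x) by 130 (y) by 8 mm high, fixed to the bench between rack and easel. Origin under its centre.
- stamp: Blue hand stamp standing upright, 32 mm across, 75 mm high; leave alone. Origin under its centre.
- mouse: Black computer mouse 105 by 60 by 32 mm; leave alone. Origin under its centre.
- mug: Blue mug, 80 mm across, 90 mm high; leave alone. Origin under its centre.
- calculator: Grey desk calculator 150 by 80 by 16 mm; leave alone. Origin under its centre.
Things that resemble listed ones, but are neither listed nor needed, are in the scene too. Leave any green look-alike of the easel alone.

How it is judged:
By the outcome, as a careful person would: the job done as asked, in the order asked, and still so for the second after the job is handed in, while the arm keeps its last pose, push and grip.
It also fails if it takes over 59 s, if anything falls off the work surface, if the arm or the gripper's body presses on something with over 40 N, if the wrist force passes 120 N, or if a joint passes its speed limit or range.

## Working session

There is one attempt and no reset: what is moved stays moved. The work goes in short steps, Python scripts to look and compute and a shell command to move; the robot and the scene stay as the last step left them, time stands still between calls to the robot, and variables do not carry over. Pictures are saved under pics/ and viewed, about 8 in all and at most 12, crops included, and the job is handed in when it is done.

```bash
ls; mkdir -p pics
cat > h.py <<'E'
import numpy as np,cv2
from scipy.spatial.transform import Rotation as R
from station import arm
def cam(n):
    p=arm.camera_params(n); return p
def ray(p,px):
    K=np.array(p["camera_matrix"]);k=p["k1"]
    d=np.array([(px[0]-K[0,2])/K[0,0],(px[1]-K[1,2])/K[1,1]]);u=d.copy()
    for _ in range(20): u=d/(1+k*(u@u))
    v=R.from_quat(p["attitude"]).apply([u[0],-u[1],-1]) 
    return np.array(p["xyz"]),v
def onz(p,px,z):
    o,v=ray(p,px); return o+v*(z-o[2])/v[2]
def proj(p,X):
    K=np.array(p["camera_matrix"]);k=p["k1"]
    c=R.from_quat(p["attitude"]).inv().apply(np.array(X)-p["xyz"])
    u=np.array([c[0],-c[1]])/-c[2]; u=u*(1+k*(u@u)); return K[:2,:2]@u+K[:2,2]
def tri(p1,a,p2,b):
    o1,v1=ray(p1,a);o2,v2=ray(p2,b);A=np.stack([v1,-v2],1)
    s=np.linalg.lstsq(A,o2-o1,rcond=None)[0];x=o1+s[0]*v1;y=o2+s[1]*v2
    return (x+y)/2,np.linalg.norm(x-y)
def snap(n,f):
    im=np.array(arm.get_image(n));cv2.imwrite("pics/"+f,im[...,::-1]);return im
E
python3 - <<'E'
from h import *
s=arm.sense();print(s)
for n in("scene","side","wrist"):print(n,cam(n))
a=snap("scene","a.png");b=snap("side","b.png");snap("wrist","c.png")
E
```

```text
pics
{'t': 0.0, 'joint_pos': array([ 1.10897893e+00,  8.74338072e-02,  1.75099878e-01,  1.65980237e+00,
       -1.43900226e-06,  1.57079475e+00]), 'qd': array([-0.00159766, -0.00235825, -0.00033251,  0.00033997,  0.0010177 ,
       -0.000775  ]), 'joint_efforts': array([ 1.16763390e-04, -5.20389891e+01,  4.64803469e+01,  1.64969423e-02,
        1.24055441e-05,  2.91752406e-05]), 'tcp_pos': array([0.24494546, 0.49213968, 0.20897996]), 'ee_rot': array([ 2.28861380e-01,  9.73458792e-01, -6.52370533e-04, -1.52635094e-04]), 'contact_force': array([ 0.59193598, -0.46967365,  0.50241691]), 'torque': array([-0.02829809, -0.03390029,  0.02754474]), 'grip_width': 0.0857756926208861}
scene {'camera_matrix': array([[488.22560131,   0.        , 309.6022442 ],
       [  0.        , 488.22560131, 200.54631924],
       [  0.        ,   0.        ,   1.        ]]), 'k1': 0.033840858396445656, 'xyz': array([ 1.4503079 , -0.39020586,  1.28147125]), 'attitude': array([0.27680267, 0.17023988, 0.48802213, 0.81008213])}
side {'camera_matrix': array([[366.02735572,   0.        , 320.32518356],
       [  0.        , 366.02735572, 202.44715875],
       [  0.        ,   0.        ,   1.        ]]), 'k1': 0.009562527685986076, 'xyz': array([ 0.18818603, -0.77109093,  1.11692666]), 'attitude': array([ 0.33857094, -0.07733825, -0.22781399,  0.90966439])}
wrist {'camera_matrix': array([[326.84448989,   0.        , 319.48194146],
       [  0.        , 326.84448989, 199.22252236],
       [  0.        ,   0.        ,   1.        ]]), 'k1': 0.01711171448374854, 'xyz': array([0.17565641, 0.5270255 , 0.37326496]), 'attitude': array([-0.13063037, -0.08014367,  0.52052244,  0.8399816 ])}
```

View pics/a.png

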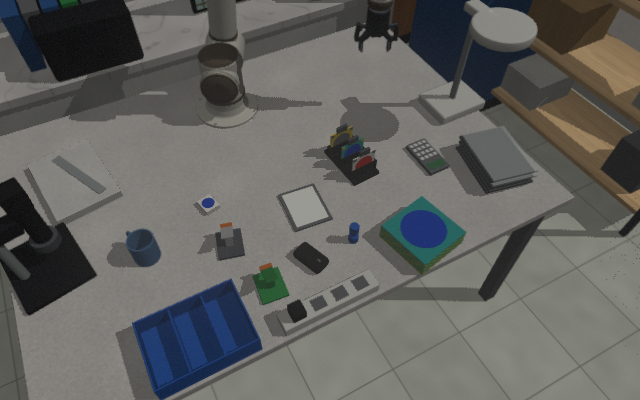

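View pics/b.png

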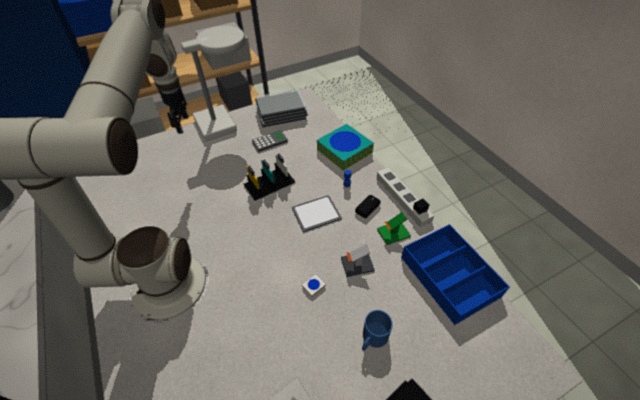

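Scene: block at (207,204), grey easel (230,243), pad (305,206), rack (352,160) with teal in the middle slot. Enlarging both views around these.

Run:
```python
from h import *
a=cv2.imread("pics/a.png");b=cv2.imread("pics/b.png")
A=cv2.resize(a[185:265,190:290],None,fx=4,fy=4,interpolation=cv2.INTER_CUBIC)
B=cv2.resize(b[235:315,295:395],None,fx=4,fy=4,interpolation=cv2.INTER_CUBIC)
C=cv2.resize(a[115:190,315:390],None,fx=4,fy=4,interpolation=cv2.INTER_CUBIC)
D=cv2.resize(b[140:205,235:310],None,fx=4,fy=4,interpolation=cv2.INTER_CUBIC)
o=np.zeros((600,800,3),np.uint8)
o[:300,:400]=A[:300];o[:300,400:]=B[:300];o[300:,:300]=C;o[300:560,400:700]=D
cv2.imwrite("pics/d.png",o)
for n,im in(("scene",a),("side",b)):
    p=cam(n);h=cv2.cvtColor(im,cv2.COLOR_BGR2HSV);lab,cn=None,None
    blue=cv2.inRange(h,(105,120,60),(130,255,255))
    org=cv2.inRange(h,(3,110,80),(18,255,255))
    br=cv2.inRange(h,(0,0,165),(180,60,255))
    for nm,m in(("blue",blue),("org",org),("bright",br)):
        k,l,st,c=cv2.connectedComponentsWithStats(m)
        for i in range(1,k):
            if st[i,4]>12 and 190<c[i][0]<400 and 110<c[i][1]<310:
                cnt=cv2.findContours((l==i).astype(np.uint8),0,2)[0][0]
                print(n,nm,st[i],c[i].round(1),onz(p,c[i],.018).round(3), cv2.boxPoints(cv2.minAreaRect(cnt)).round(0).tolist() if nm!="blue" else "")
```

```text
scene blue [344 144  17  13 112] [352.2 149.4] [0.442 0.304 0.018] 
scene blue [202 198  12  10  97] [207.6 202.5] [ 0.426 -0.236  0.018] 
scene blue [349 223  10  20 106] [354.3 231.1] [0.748 0.129 0.018] 
scene org [220 222  12   6  41] [225.5 224.5] [ 0.536 -0.217  0.018] [[220.0, 224.0], [231.0, 222.0], [231.0, 225.0], [220.0, 227.0]]
scene org [259 263  13   7  44] [265.1 265.9] [ 0.732 -0.169  0.018] [[259.0, 266.0], [270.0, 262.0], [271.0, 266.0], [260.0, 269.0]]
side blue [330 131  31  20 487] [344.8 140.9] [0.89  0.347 0.018] 
side blue [344 170   7  17  94] [346.9 177.7] [0.777 0.138 0.018] 
side blue [308 279  12  11  96] [313.3 284. ] [ 0.428 -0.234  0.018] 
side org [385 222   6   8  14] [387.4 225.2] [ 0.784 -0.149  0.018] [[385.0, 222.0], [386.0, 222.0], [390.0, 229.0], [389.0, 229.0]]
side org [347 252   5  11  31] [348.7 257.1] [ 0.585 -0.2    0.018] [[346.0, 252.0], [348.0, 252.0], [352.0, 262.0], [349.0, 263.0]]
side bright [   92    56   395   316 34685] [296.3 202.7] [0.531 0.114 0.018] [[77.0, 181.0], [332.0, 10.0], [503.0, 266.0], [248.0, 436.0]]
side bright [1
[... 767 characters left out ...]
.0], [367.0, 297.0]]
side bright [345 292  13  13  56] [350.2 297.9] [ 0.51  -0.335  0.018] [[343.0, 303.0], [346.0, 292.0], [358.0, 295.0], [355.0, 306.0]]
side bright [313 297  10  12  25] [316.4 301.4] [ 0.409 -0.294  0.018] [[310.0, 305.0], [319.0, 296.0], [322.0, 299.0], [313.0, 308.0]]
side bright [332 297  25  17  73] [343.7 305.1] [ 0.48  -0.347  0.018] [[328.0, 309.0], [332.0, 297.0], [357.0, 305.0], [352.0, 318.0]]
side bright [360 297   7   8  20] [362.2 299.5] [ 0.542 -0.358  0.018] [[358.0, 301.0], [361.0, 296.0], [366.0, 299.0], [363.0, 304.0]]
side bright [214 308   9   5  19] [217.9 309.9] [ 0.121 -0.172  0.018] [[214.0, 309.0], [222.0, 307.0], [222.0, 311.0], [214.0, 313.0]]
```

View pics/d.png

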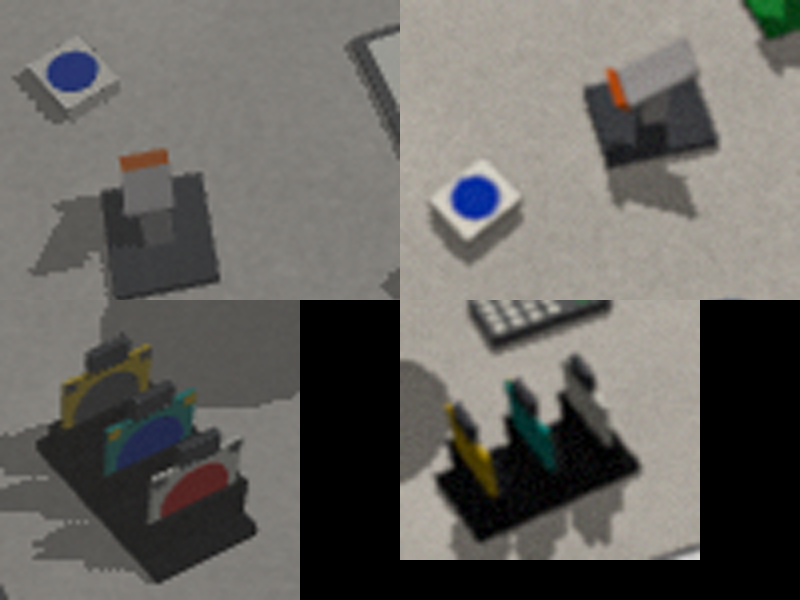

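Composite: block corners at A(27,72),(73,40),(118,75),(72,105); the seat rises from the orange lip A(145,160) away from the robot; bars at C(107,350),(153,395),(197,440) and D(457,418),(524,395),(580,372). Turning these into positions.

Run:
```python
from h import *
S=cam("scene");T=cam("side")
A=lambda x,y:(190+x/4-.4,185+y/4-.4)
B=lambda x,y:(295+(x-400)/4-.4,235+y/4-.4)
C=lambda x,y:(315+x/4-.4,115+(y-300)/4-.4)
D=lambda x,y:(235+(x-400)/4-.4,140+(y-300)/4-.4)
for nm,a,b in(("yel",C(107,352),D(458,418)),("teal",C(153,397),D(524,395)),("whi",C(197,442),D(580,372)),("lip",A(145,160),B(618,88)),("seattopend",A(149,210),B(694,60))):
    x,e=tri(S,a,T,b);print(nm,x.round(3),round(e,4))
for q in((27,75),(73,40),(118,75),(73,105)):print("blk",onz(S,A(*q),.018).round(4))
for q in((432,203),(480,160),(521,198),(470,240)):print("blk",onz(T,B(*q),.018).round(4))
for q in((102,190),(204,175),(218,275),(118,298)):print("easelbase",onz(S,A(*q),.01 if q[1]<280 else .005).round(4))
for q in((585,88),(608,165),(717,148)):print("easelbaseT",onz(T,B(*q),.01).round(4))
for q in((295,207),(330,196),(338,216),(302,228)):print("pad",onz(T,q,.008).round(3))
for q in((37,440),(158,580),(256,530)):print("rack",onz(S,C(*q),.05 if q[0]<50 else 0.0).round(3))
for q in((450,100),):print("lamp",onz(S,q,.02).round(3))
```

```text
yel [0.412 0.274 0.118] 0.0081
teal [0.481 0.276 0.118] 0.0016
whi [0.543 0.281 0.119] 0.0007
lip [ 0.57  -0.223  0.064] 0.0006
seattopend [ 0.631 -0.241  0.088] 0.0022
blk [ 0.4123 -0.27    0.018 ]
blk [ 0.3954 -0.224   0.018 ]
blk [ 0.4472 -0.2045  0.018 ]
blk [ 0.4588 -0.2476  0.018 ]
blk [ 0.3947 -0.2221  0.018 ]
blk [ 0.4481 -0.2053  0.018 ]
blk [ 0.4618 -0.253   0.018 ]
blk [ 0.4074 -0.2666  0.018 ]
easelbase [ 0.542 -0.256  0.01 ]
easelbase [ 0.5664 -0.1797  0.01  ]
easelbase [ 0.6569 -0.2062  0.01  ]
easelbase [ 0.637  -0.2803  0.005 ]
easelbaseT [ 0.5645 -0.1814  0.01  ]
easelbaseT [ 0.5436 -0.2569  0.01  ]
easelbaseT [ 0.6339 -0.2869  0.01  ]
pad [0.52  0.104 0.008]
pad [0.67  0.089 0.008]
pad [ 0.647 -0.016  0.008]
pad [ 0.499 -0.002  0.008]
rack [0.422 0.199 0.05 ]
rack [0.574 0.235 0.   ]
rack [0.565 0.339 0.   ]
lamp [0.396 0.771 0.02 ]
```

```bash
python3 -m inch '[[0,0,0,-1,0],[0,0,0,-1,0],[0,0,0,-1,0],[0,0,0,-1,0]]'
```

```text
t: 0.65
tcp_pos: [0.245, 0.4923, 0.3304]
ee_rot: [0.229, 0.973, -0.0, -0.0]
contact_force: [0.6, 0.4, -0.4]
grip_width: 0.0857
```

```bash
python3 -m inch '[[0,-0.8,-0.95,0,0],[0,-0.8,-0.95,0,0],[0,-0.8,-0.95,0,0],[0,-0.8,-0.95,0,0],[0,-0.8,-0.95,0,0],[0,-0.8,-0.95,0,0],[0,-0.8,-0.95,0,0],[0,-0.8,-0.95,0,0],[0,-0.8,-0.95,0,0],[0,-0.8,-0.95,0,0],[0,-0.8,-0.95,0,0],[0,-0.8,-0.95,0,0],[0,-0.8,-0.95,0,0],[0,-0.8,-0.95,0,0],[0,-0.8,-0.95,0,0],[0,-0.8,-0.95,0,0],[0,-0.8,-0.95,0,0],[0,-0.8,-0.95,0,0],[0,-0.8,-0.95,0,0],[0,-0.8,-0.95,0,0]]'; python3 -c "
from h import *
print(arm.sense()['joint_pos'])"
```

```text
t: 3.15
tcp_pos: [0.4209, -0.2331, 0.3295]
ee_rot: [0.229, 0.973, 0.0, -0.0]
contact_force: [1.4, 0.1, -0.4]
grip_width: 0.0856
[-5.05728869e-01  3.01375243e-03  3.28943774e-01  1.89689769e+00
  5.89256862e-05 -4.37332952e-02]
```

Before grasping, a test of what the arm does at its reach limit (rows offer no tilt, which both jobs need).

```bash
python3 -m inch '[[0,-1,0,0,0],[0,-1,0,0,0],[0,-1,0,0,0],[0,-1,0,0,0],[0,-1,0,0,0],[0,-1,0,0,0],[0,-1,0,0,0],[0,-1,0,0,0],[0,-1,0,0,0],[0,-1,0,0,0],[0,-1,0,0,0],[0,-1,0,0,0]]'; python3 -c "
from h import *
s=arm.sense();print(s['joint_pos'],R.from_quat(s['ee_rot']).as_matrix().round(3))"
```

```text
t: 4.65
tcp_pos: [0.6864, -0.3621, 0.2796]
ee_rot: [0.229, 0.973, -0.011, 0.041]
contact_force: [0.1, -0.8, 0.6]
grip_width: 0.0854
[-4.85360565e-01  7.66482703e-01  1.23447660e+00  1.95459921e+00
 -1.44993334e-04 -2.35342147e-02] [[-0.892  0.446  0.074]
 [ 0.444  0.895 -0.039]
 [-0.084 -0.002 -0.996]]
```

```bash
python3 -m inch '[[0,-1,0,-0.5,0],[0,-1,0,-0.5,0],[0,-1,0,-0.5,0],[0,-1,0,-0.5,0],[0,-1,0,-0.5,0],[0,-1,0,-0.5,0]]'; python3 -c "
from h import *
s=arm.sense();print(s['joint_pos'],R.from_quat(s['ee_rot']).as_matrix().round(3))"
```

```text
t: 5.4
tcp_pos: [0.7363, -0.384, 0.3034]
ee_rot: [0.227, 0.967, -0.029, 0.111]
contact_force: [-0.4, 0.6, -0.3]
grip_width: 0.0854
[-4.80367391e-01  7.47810704e-01  1.23413374e+00  1.82667604e+00
 -8.62528615e-04 -1.87025606e-02] [[-0.872  0.446  0.202]
 [ 0.433  0.895 -0.106]
 [-0.228 -0.005 -0.974]]
```

Tilt of 13° outward appears and persists past full stretch, so the reach limits provide tilt. Now testing whether the inner limit undoes it.

```bash
python3 -m inch '[[0,1,0,-0.2,0],[0,1,0,-0.2,0],[0,1,0,-0.2,0],[0,1,0,-0.2,0],[0,1,0,-0.2,0],[0,1,0,-0.2,0],[0,1,0,-0.2,0],[0,1,0,-0.2,0],[0,1,0,-0.2,0],[0,1,0,-0.2,0],[0,1,0,-0.2,0],[0,1,0,-0.2,0],[0,1,0,-0.2,0],[0,1,0,-0.2,0],[0,1,0,-0.2,0],[0,1,0,-0.2,0],[0,1,0,-0.2,0],[0,1,0,-0.2,0],[0,1,0,-0.2,0],[0,1,0,-0.2,0]]'; python3 -c "
from h import *
s=arm.sense();print(s['joint_pos'],R.from_quat(s['ee_rot']).as_matrix().round(3))"
```

```text
t: 7.9
tcp_pos: [0.1924, -0.113, 0.285]
ee_rot: [0.227, 0.967, -0.029, 0.111]
contact_force: [-0.4, 0.6, 0.1]
grip_width: 0.0859
[-0.55240448 -0.8461267  -0.33449983  1.85214435  0.01548977 -0.08901657] [[-0.872  0.446  0.202]
 [ 0.433  0.895 -0.107]
 [-0.229 -0.005 -0.973]]
```

```bash
python3 -m inch '[[0,1,0,-0.2,0],[0,1,0,-0.2,0],[0,1,0,-0.2,0],[0,1,0,-0.2,0],[0,1,0,-0.2,0],[0,1,0,-0.2,0]]'; python3 -c "
from h import *
s=arm.sense();print(s['joint_pos'],R.from_quat(s['ee_rot']).as_matrix().round(3))"
```

```text
t: 8.65
tcp_pos: [0.0791, -0.0838, 0.3459]
ee_rot: [0.226, 0.972, -0.006, 0.071]
contact_force: [0.4, -0.7, -0.9]
grip_width: 0.0853
[-1.07755037 -0.84761764 -0.1658273   2.14977139  0.09788516 -0.61588801] [[-0.888  0.44   0.134]
 [ 0.438  0.898 -0.044]
 [-0.14   0.02  -0.99 ]]
```

```bash
python3 -m inch '[[0,-1,0,0.8,0],[0,-1,0,0.8,0],[0,-1,0,0.8,0],[0,-1,0,0.8,0],[0,-1,0,0.8,0],[0,-1,0,0.8,0],[0,-1,0,0.8,0],[0,-1,0,0.8,0]]';  python3 -m inch '[[0,1,0,-0.15,0],[0,1,0,-0.15,0],[0,1,0,-0.15,0],[0,1,0,-0.15,0],[0,1,0,-0.15,0]]'; python3 -c "
from h import *
s=arm.sense();print(s['joint_pos'],R.from_quat(s['ee_rot']).as_matrix().round(3))"
```

```text
t: 9.65
tcp_pos: [0.3191, -0.1984, 0.1882]
ee_rot: [0.227, 0.971, -0.006, 0.071]
contact_force: [-0.2, -1.0, -0.2]
grip_width: 0.0852
t: 10.28
tcp_pos: [0.1814, -0.1307, 0.1904]
ee_rot: [0.227, 0.971, -0.005, 0.069]
contact_force: [-30.4, 25.1, 7.1]
grip_width: 0.0854
[-0.69743181 -0.84799417 -0.52433724  1.76612716  0.05318737 -0.23506112] [[-0.887  0.442  0.132]
 [ 0.44   0.897 -0.041]
 [-0.137  0.021 -0.99 ]]
```

```bash
python3 -m inch '[[0,-0.5,0,-0.5,0],[0,-0.5,0,-0.5,0]]'; python3 -c "
from h import *
s=arm.sense();print(s['joint_pos'],R.from_quat(s['ee_rot']).as_matrix().round(3),s['contact_force'],arm.camera_params('wrist')['xyz'])"
```

```text
t: 10.52
tcp_pos: [0.2052, -0.1436, 0.2248]
ee_rot: [0.227, 0.971, -0.006, 0.071]
contact_force: [0.1, -0.2, -0.1]
grip_width: 0.0856
[-0.6713936  -0.75386509 -0.41796019  1.7738787   0.04974134 -0.20829217] [[-0.887  0.442  0.134]
 [ 0.441  0.897 -0.043]
 [-0.14   0.021 -0.99 ]] [ 0.08513914 -0.17813801 -0.1445616 ] [ 0.11443571 -0.10218746  0.37662585]
```

```bash
python3 -m inch '[[0,0,0,-1,0],[0,0,0,-1,0],[0,0,0,-1,0],[0,0,0,-1,0],[0,0,0,-1,0],[0,0,0,-1,0]]';  python3 -m inch '[[0,1,0.05,-0.3,0],[0,1,0.05,-0.3,0],[0,1,0.05,-0.3,0],[0,1,0.05,-0.3,0]]'; python3 -c "
from h import *
s=arm.sense();print(s['joint_pos'],R.from_quat(s['ee_rot']).as_matrix().round(3))"
```

```text
t: 11.28
tcp_pos: [0.1809, -0.1357, 0.4036]
ee_rot: [0.227, 0.971, -0.006, 0.071]
contact_force: [0.3, -1.0, -0.1]
grip_width: 0.085
t: 11.78
tcp_pos: [0.0718, -0.0751, 0.4219]
ee_rot: [0.226, 0.972, -0.006, 0.07]
contact_force: [-1.4, -0.7, 0.2]
grip_width: 0.0857
[-1.10754421 -0.73389281  0.06545018  2.27021853  0.10035318 -0.64621042] [[-0.888  0.439  0.134]
 [ 0.438  0.898 -0.044]
 [-0.14   0.02  -0.99 ]]
```

```bash
python3 -m inch '[[0,-1,0,0.8,0],[0,-1,0,0.8,0],[0,-1,0,0.8,0],[0,-1,0,0.8,0],[0,-1,0,0.8,0]]';  python3 -m inch '[[0,1,0,0.4,0],[0,1,0,0.4,0],[0,1,0,0.4,0],[0,1,0,0.4,0]]'; python3 -c "
from h import *
s=arm.sense();print(s['joint_pos'],R.from_quat(s['ee_rot']).as_matrix().round(3))"
```

```text
t: 12.4
tcp_pos: [0.2205, -0.1469, 0.3243]
ee_rot: [0.227, 0.971, -0.006, 0.071]
contact_force: [-0.2, -1.0, 0.9]
grip_width: 0.0853
t: 12.9
tcp_pos: [0.1292, -0.1084, 0.2708]
ee_rot: [0.226, 0.972, 0.001, 0.06]
contact_force: [0.1, -0.3, 0.4]
grip_width: 0.0858
[-0.8252109  -0.84764834 -0.34687107  1.97267672  0.06978568 -0.36451346] [[-0.89   0.44   0.118]
 [ 0.44   0.898 -0.025]
 [-0.117  0.03  -0.993]]
```

```bash
python3 -m inch '[[0,1,0,0.1,0],[0,1,0,0.1,0],[0,1,0,0.1,0]]'; python3 -c "
from h import *
s=arm.sense();print(s['joint_pos'],R.from_quat(s['ee_rot']).as_matrix().round(3))"
```

```text
t: 13.28
tcp_pos: [0.0649, -0.1062, 0.2817]
ee_rot: [0.225, 0.973, 0.019, 0.046]
contact_force: [-0.7, -0.8, -0.2]
grip_width: 0.0854
[-1.26653321 -0.84759893 -0.3184242   2.08636247  0.0981548  -0.81156506] [[-0.895  0.436  0.098]
 [ 0.439  0.898  0.016]
 [-0.08   0.058 -0.995]]
```

```bash
cat >> h.py <<'E'
def to(X,s=None):
    s=s or arm.sense();M=R.from_quat(s['ee_rot']).as_matrix()
    d=(np.array(X)-s['tcp_pos'])/.03;print("units to",X,(M.T@d).round(2))
def st():
    s=arm.sense();M=R.from_quat(s['ee_rot']).as_matrix()
    print("J",s['joint_pos'].round(3),"T",s['tcp_pos'].round(4));print(M.round(3))
    print("tilt",np.degrees(np.arccos(-M[2,2])).round(1),"az",np.degrees(np.arctan2(M[1,2],M[0,2])).round(1),"yaw y",np.degrees(np.arctan2(M[1,1],M[0,1])).round(1),"F",s['contact_force'].round(1),"w",round(s['grip_width'],4),"t",s['t'])
    return s,M
E
python3 -m inch '[[0,-1,-0.3,0.1,0],[0,-1,-0.3,0.1,0],[0,-1,-0.3,0.1,0],[0,-1,-0.3,0.1,0],[0,-1,-0.3,0.1,0],[0,-1,-0.3,0.1,0],[0,-1,-0.3,0.1,0],[0,-1,-0.3,0.1,0],[0,-1,-0.3,0.1,0],[0,-1,-0.3,0.1,0],[0,-1,-0.3,0.1,0],[0,0,0,0.8,-0.155],[0,0,0,0.8,-0.155],[0,0,0,0.8,-0.155],[0,0,0,0.8,-0.155],[0,0,0,0.8,-0.155]]'
python3 - <<'E'
from h import *
s,M=st()
c=np.array([.427,-.237,.004])
to(c+[0,0,.1]);to(c)
p=cam("wrist");im=snap("wrist","e.png");h=cv2.cvtColor(im,cv2.COLOR_RGB2HSV)
m=cv2.inRange(h,(105,120,60),(130,255,255));k,l,S,C=cv2.connectedComponentsWithStats(m)
for i in range(1,k):
    if S[i,4]>60:print(S[i],onz(p,C[i],.018).round(4))
E
```

```text
t: 15.28
tcp_pos: [0.332, -0.3381, 0.1491]
ee_rot: [-0.161, 0.986, 0.0, 0.05]
contact_force: [-0.0, -0.3, 0.1]
grip_width: 0.0855
J [-0.849 -0.167 -0.19   1.495  0.085 -1.171] T [ 0.332  -0.3381  0.1491]
[[-0.943 -0.318  0.098]
 [-0.318  0.948  0.017]
 [-0.098 -0.015 -0.995]]
tilt 5.7 az 9.6 yaw y 108.5 F [-0.  -0.3  0.1] w 0.0855 t 15.275
units to [ 0.427 -0.237  0.104] [-3.91  2.21  1.86]
units to [ 0.427 -0.237  0.004] [-3.58  2.26  5.18]
[ 97 265  13  26 211] [ 0.5218 -0.521   0.018 ]
[365 264  38  31 953] [ 0.4263 -0.2367  0.018 ]
[ 67 305  71  25 279] [ 0.5732 -0.5223  0.018 ]
```

View pics/e.png

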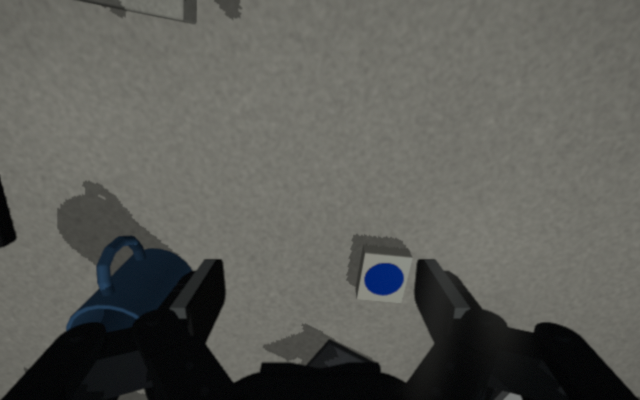

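Block at pixel (384,279) in wrist view, square to the jaws, at (.426,-.237). Grasping.

```bash
python3 -m inch '[[0,-0.78,0.44,0.37,0],[0,-0.78,0.44,0.37,0],[0,-0.78,0.44,0.37,0],[0,-0.78,0.44,0.37,0],[0,-0.78,0.44,0.37,0],[0,0.09,0.01,0.85,0],[0,0.08,0.01,0.85,0],[0,0.08,0.01,0.85,0],[0,0.09,0.02,0.87,0],[1,0,0,0,0],[1,0,0,0,0],[1,0,0,0,0],[1,0,0,0,0]]'; python3 -c "
from h import *
st()"
```

```text
t: 16.95
tcp_pos: [0.4274, -0.238, 0.0027]
ee_rot: [-0.158, 0.986, 0.001, 0.05]
contact_force: [-0.4, -0.3, 0.1]
grip_width: 0.0124
J [-0.549 -0.119 -0.432  1.182  0.066 -0.865] T [ 0.4274 -0.238   0.0027]
[[-0.945 -0.312  0.098]
 [-0.312  0.95   0.017]
 [-0.099 -0.015 -0.995]]
tilt 5.7 az 9.8 yaw y 108.2 F [-0.4 -0.3  0.1] w 0.0124 t 16.95
```

Run:
```python
from h import *
a=snap("scene","f1.png")[...,::-1];w=snap("wrist","f2.png")[...,::-1];b=snap("side","f3.png")[...,::-1]
o=np.zeros((560,800,3),np.uint8)
o[:280,:400]=cv2.resize(a[165:235,160:260],None,fx=4,fy=4)
o[:280,400:]=cv2.resize(b[245:315,270:370],None,fx=4,fy=4)
o[280:,:448]=cv2.resize(w,(448,280));cv2.imwrite("pics/f.png",o);st()
```

```text
J [-0.549 -0.118 -0.433  1.182  0.066 -0.866] T [ 0.427  -0.2378  0.0021]
[[-0.945 -0.313  0.097]
 [-0.312  0.95   0.017]
 [-0.098 -0.014 -0.995]]
tilt 5.7 az 10.2 yaw y 108.2 F [ 0.1  0.1 -0.5] w 0.0 t 17.1
```

View pics/f.png

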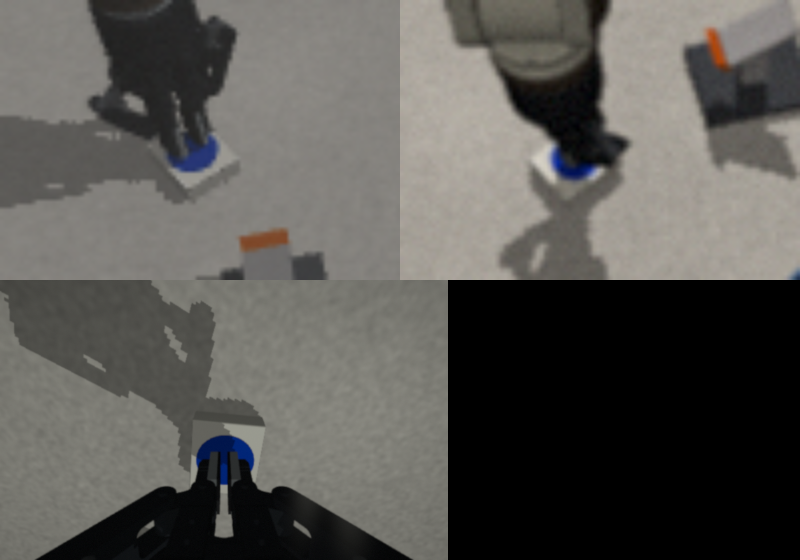

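Fingers shut above the block (they swung over its top): too high. Open, raise, re-measure.

```bash
python3 -m inch '[[0,0,0,-0.7,0],[0,0,0,-0.7,0],[0,0,0,-0.6,0],[0,0,0,0,0],[0,0,0,0,0]]'
python3 - <<'E'
from h import *
p=cam("wrist");im=snap("wrist","g.png");h=cv2.cvtColor(im,cv2.COLOR_RGB2HSV)
s,M=st()
m=cv2.inRange(h,(105,120,60),(130,255,255));k,l,S,C=cv2.connectedComponentsWithStats(m)
for i in range(1,k):
    if S[i,4]>200:
        q=onz(p,C[i],.018);print(S[i],q.round(4));to([q[0],q[1],-.009])
E
```

```text
t: 17.73
tcp_pos: [0.4208, -0.2386, 0.0608]
ee_rot: [-0.158, 0.986, 0.001, 0.049]
contact_force: [-1.0, -0.5, -0.5]
grip_width: 0.0852
J [-0.558 -0.156 -0.351  1.303  0.066 -0.874] T [ 0.4207 -0.2385  0.0605]
[[-0.945 -0.313  0.096]
 [-0.312  0.95   0.018]
 [-0.097 -0.013 -0.995]]
tilt 5.6 az 10.8 yaw y 108.2 F [-0.2  0.4 -0.9] w 0.0854 t 17.775
[ 290  190   61   55 2611] [ 0.4259 -0.237   0.018 ]
units to [np.float64(0.4258651564837803), np.float64(-0.2370474480467683), -0.009] [0.05 0.02 2.32]
```

View pics/g.png

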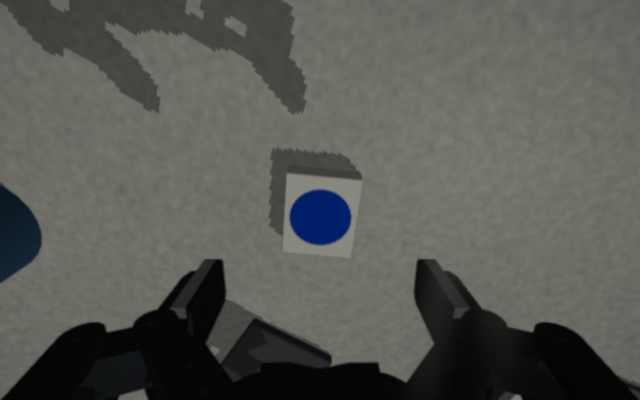

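Run:
```python
from h import *
s,M=st();p=cam("wrist")
for d in(0,.019):
  for o in(0,.0428):print(d,o,proj(p,s['tcp_pos']-d*M[:,2]+o*M[:,1]).round(0))
print(proj(p,s['tcp_pos']-.013*M[:,2]+.043*M[:,1]).round(0))
q=[onz(p,c,.018) for c in((286,173),(361,181),(351,258),(283,252))]
print(np.round(q,4))
for i in range(4):
    d=q[(i+1)%4]-q[i];print(np.degrees(np.arctan2(d[1],d[0])).round(1),np.linalg.norm(d).round(4))
```

```text
J [-0.558 -0.156 -0.351  1.303  0.066 -0.874] T [ 0.4207 -0.2385  0.0605]
[[-0.945 -0.313  0.096]
 [-0.312  0.95   0.018]
 [-0.097 -0.013 -0.995]]
tilt 5.6 az 10.8 yaw y 108.2 F [-0.2  0.4 -0.9] w 0.0854 t 17.775
0 0 [319. 243.]
0 0.0428 [397. 243.]
0.019 0 [319. 259.]
0.019 0.0428 [406. 260.]
[403. 254.]
[[ 0.4028 -0.2674  0.018 ]
 [ 0.3926 -0.22    0.018 ]
 [ 0.4495 -0.2057  0.018 ]
 [ 0.4603 -0.2531  0.018 ]]
102.1 0.0484
14.1 0.0586
-77.2 0.0487
-166.1 0.0592
```

```bash
python3 -m inch '[[0,0.02,0.01,0.7,0.1],[0,0.02,0.01,0.7,0],[0,0,0,0.7,0],[0,0,0,0.05,0]]'; python3 -m inch '[[0,0,0,0.1,0],[0,0,0,0.1,0]]'; python3 -m inch '[[1,0,0,0,0],[1,0,0,0,0],[1,0,0,0,0]]'
```

```text
t: 18.27
tcp_pos: [0.4247, -0.2364, -0.005]
ee_rot: [-0.109, 0.993, 0.005, 0.048]
contact_force: [-0.7, -0.0, -0.5]
grip_width: 0.0853
t: 18.52
tcp_pos: [0.427, -0.2375, -0.0082]
ee_rot: [-0.109, 0.993, 0.003, 0.05]
contact_force: [1.3, 0.3, 0.4]
grip_width: 0.085
t: 18.9
tcp_pos: [0.4268, -0.2374, -0.0078]
ee_rot: [-0.109, 0.993, 0.003, 0.05]
contact_force: [-3.3, 0.7, 7.4]
grip_width: 0.0471
```

```bash
python3 -m inch '[[1,0,0,0,0]]'; python3 -m inch '[[1,0,0,-0.3,0],[1,0,0,-0.7,0],[1,0,0,-1,0],[1,0,0,-1,0],[1,0,0,-1,0]]'
python3 - <<'E'
from h import *
s,M=st()
im=snap("wrist","i1.png")[...,::-1];b=snap("side","i2.png")[...,::-1]
o=np.zeros((400,800,3),np.uint8);o[:280,:448]=cv2.resize(im,(448,280));o[:280,448:]=cv2.resize(b[215:285,280:368],None,fx=4,fy=4);cv2.imwrite("pics/i.png",o)
E
```

```text
t: 19.02
tcp_pos: [0.4269, -0.2374, -0.0078]
ee_rot: [-0.109, 0.993, 0.003, 0.05]
contact_force: [-3.4, 1.3, 7.3]
grip_width: 0.0463
t: 19.65
tcp_pos: [0.4147, -0.2393, 0.1119]
ee_rot: [-0.109, 0.993, 0.003, 0.049]
contact_force: [-0.6, -0.1, -1.9]
grip_width: 0.0462
J [-0.566 -0.178 -0.271  1.404  0.067 -0.783] T [ 0.4147 -0.2393  0.1119]
[[-0.971 -0.217  0.097]
 [-0.216  0.976  0.018]
 [-0.099 -0.004 -0.995]]
tilt 5.7 az 10.3 yaw y 102.5 F [-0.6 -0.1 -1.9] w 0.0462 t 19.65
```

View pics/i.png

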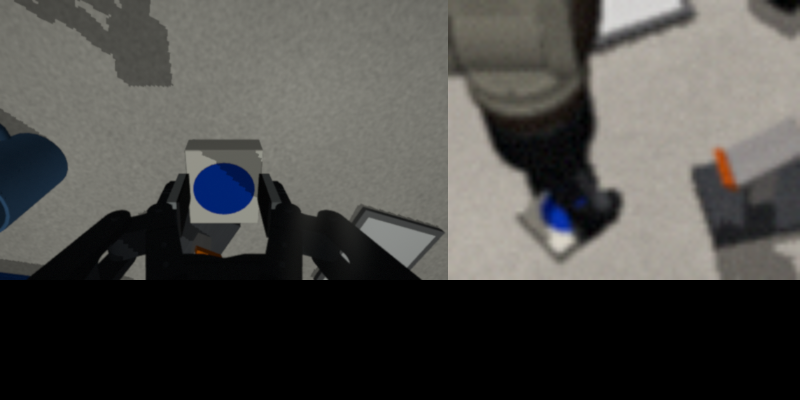

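Block is held (1.9 N, blue spot up). Raise, spin to the easel's heading (−16°), then stretch outward to gain tilt.

```bash
python3 -m inch '[[1,-0.4,0,-1,0.1],[1,-0.4,0,-1,0.1],[1,-0.4,0,-1,0.1],[1,-0.6,0,-1,0.1],[1,-0.6,0,-1,0.1],[1,-1,0,-0.6,0],[1,-1,0,-0.1,0],[1,-1,0,-0.1,0],[1,-1,0,-0.1,0],[1,-1,0,-0.1,0],[1,-1,0,-0.1,0],[1,-1,0,-0.1,0],[1,-1,0,-0.1,0],[1,-1,0,-0.1,0]]'; python3 -c "
from h import *
st()"
```

```text
t: 21.5
tcp_pos: [0.7025, -0.3074, 0.3053]
ee_rot: [0.14, 0.988, 0.012, 0.059]
contact_force: [0.2, -0.3, -2.1]
grip_width: 0.0461
J [-0.435  0.731  1.231  1.964  0.057 -0.15 ] T [ 0.7025 -0.3074  0.3053]
[[-0.953  0.276  0.121]
 [ 0.279  0.96   0.007]
 [-0.114  0.041 -0.993]]
tilt 7.0 az 3.4 yaw y 74.0 F [ 0.2 -0.3 -2.1] w 0.0461 t 21.5
```

```bash
python3 -m inch '[[1,-1,-0.1,-0.6,0],[1,-1,-0.1,-0.6,0],[1,-1,-0.1,-0.6,0],[1,-1,-0.1,-0.6,0],[1,-1,-0.1,-0.6,0],[1,-1,-0.1,-0.6,0],[1,-1,-0.1,-0.6,0],[1,-1,-0.1,-0.6,0]]'; python3 -c "
from h import *
st()"
```

```text
t: 22.5
tcp_pos: [0.7579, -0.3288, 0.3665]
ee_rot: [0.142, 0.976, -0.016, 0.162]
contact_force: [0.2, -1.2, -1.9]
grip_width: 0.0461
J [-0.431  0.675  1.234  1.807  0.06  -0.134] T [ 0.7579 -0.3288  0.3665]
[[-0.907  0.282  0.312]
 [ 0.271  0.959 -0.078]
 [-0.322  0.014 -0.947]]
tilt 18.8 az -14.0 yaw y 73.6 F [ 0.2 -1.2 -1.9] w 0.0461 t 22.5
```

```bash
python3 -m inch '[[1,-1,0,-0.5,0],[1,-1,0,-0.5,0],[1,-1,0,-0.5,0],[1,-1,0,-0.5,0],[1,-1,0,-0.5,0],[1,-1,0,-0.5,0],[1,-1,0,-0.5,0],[1,-1,0,-0.5,0],[1,-1,0,-0.5,0],[1,-1,0,-0.5,0]]'; python3 -c "
from h import *
st()"
```

```text
t: 23.75
tcp_pos: [0.8143, -0.3243, 0.4683]
ee_rot: [0.14, 0.948, -0.046, 0.281]
contact_force: [0.6, -0.1, -1.0]
grip_width: 0.046
J [-0.395  0.596  1.234  1.633  0.046 -0.088] T [ 0.8143 -0.3243  0.4683]
[[-0.802  0.292  0.521]
 [ 0.24   0.956 -0.167]
 [-0.547 -0.009 -0.837]]
tilt 33.1 az -17.8 yaw y 73.0 F [ 0.6 -0.1 -1. ] w 0.046 t 23.75
```

```bash
python3 -m inch '[[1,-1,0,-0.5,0],[1,-1,0,-0.5,0]]'
cat > b.py <<'E'
from h import *
q0=R.from_quat([-.109,.993,.003,.05]);p0=np.array([.4269,-.2374,-.0078])
bt=q0.inv().apply(np.array([.4262,-.237,0])-p0);Rbt=q0.inv()*R.from_euler('z',12.5,degrees=True)
yaw=-16.3;sc=np.array([.6005,-.2315,.075])
Rs=R.from_euler('z',yaw,degrees=True)*R.from_euler('y',-30,degrees=True)
def blk(s):
    q=R.from_quat(s['ee_rot']);return s['tcp_pos']+q.apply(bt),q*Rbt
def plan(xs,h):
    s=arm.sense();c,Rb=blk(s)
    T=sc+Rs.apply([xs,0,h]);print("blk",c.round(4),"err rotvec(seat) deg",np.degrees((Rs.inv()*Rb).as_rotvec()).round(1))
    print("blk in seat",Rs.inv().apply(c-sc).round(4),"units",(R.from_quat(s['ee_rot']).inv().apply(T-c)/.03).round(2))
E
python3 -c "
from b import *
st();plan(0,.07);plan(0,.004)"
```

```text
t: 24.0
tcp_pos: [0.82, -0.3223, 0.494]
ee_rot: [0.14, 0.941, -0.052, 0.305]
contact_force: [0.2, 0.0, -2.0]
grip_width: 0.046
J [-0.39   0.575  1.234  1.603  0.043 -0.081] T [ 0.82   -0.3223  0.494 ]
[[-0.775  0.294  0.559]
 [ 0.231  0.956 -0.183]
 [-0.588 -0.012 -0.809]]
tilt 36.0 az -18.1 yaw y 72.9 F [ 0.2  0.  -2. ] w 0.046 t 24.0
blk [ 0.8159 -0.3205  0.5004] err rotvec(seat) deg [-0.7 -0.3 -0.4]
blk in seat [ 0.4134 -0.0249  0.2525] units [14.34  0.85  4.59]
blk [ 0.8159 -0.3205  0.5004] err rotvec(seat) deg [-0.7 -0.3 -0.4]
blk in seat [ 0.4134 -0.0249  0.2525] units [14.57  0.89  6.78]
```

```bash
python3 -m inch '[[1,0.95,0.06,0.3,0],[1,0.95,0.06,0.3,0],[1,0.95,0.06,0.3,0],[1,0.95,0.06,0.3,0],[1,0.95,0.06,0.3,0],[1,0.95,0.06,0.3,0],[1,0.95,0.06,0.3,0],[1,0.95,0.06,0.3,0],[1,0.95,0.06,0.3,0],[1,0.95,0.06,0.3,0],[1,0.95,0.06,0.3,0],[1,0.95,0.06,0.3,0],[1,0.95,0.06,0.3,0],[1,0.95,0.06,0.3,0],[1,0.95,0.06,0.3,0]]'
python3 - <<'E'
from b import *
plan(0,.07);plan(0,.004)
im=snap("wrist","j1.png")[...,::-1];b=snap("side","j2.png")[...,::-1];a=snap("scene","j3.png")[...,::-1]
P=cam("wrist");s=arm.sense()
def mark(I,p,x0,y0,f):
    for X,c in((Rs.apply([-.032,-.018,.01])+sc,(0,255,0)),(Rs.apply([-.032,.018,.01])+sc,(0,255,0)),(Rs.apply([.034,-.018,0])+sc,(255,0,255)),(Rs.apply([.034,.018,0])+sc,(255,0,255))):
        u=proj(p,X);cv2.circle(I,(int((u[0]-x0+.5)*f),int((u[1]-y0+.5)*f)),3,c,1)
    return I
o=np.zeros((600,800,3),np.uint8);o[:320,:512]=cv2.resize(mark(im.copy(),P,0,0,1),(512,320))
o[320:,:400]=mark(cv2.resize(b[220:290,310:410],None,fx=4,fy=4),cam("side"),310,220,4)
o[320:,400:]=mark(cv2.resize(a[195:265,180:280],None,fx=4,fy=4),cam("scene"),180,195,4);cv2.imwrite("pics/j.png",o)
E
```

```text
t: 25.88
tcp_pos: [0.5765, -0.2243, 0.1406]
ee_rot: [0.14, 0.941, -0.052, 0.305]
contact_force: [-0.2, 0.1, -1.1]
grip_width: 0.0463
blk [ 0.5725 -0.2224  0.147 ] err rotvec(seat) deg [-0.7 -0.3 -0.4]
blk in seat [0.0105 0.0008 0.0771] units [ 0.37 -0.03  0.2 ]
blk [ 0.5725 -0.2224  0.147 ] err rotvec(seat) deg [-0.7 -0.3 -0.4]
blk in seat [0.0105 0.0008 0.0771] units [0.6  0.01 2.39]
```

View pics/j.png

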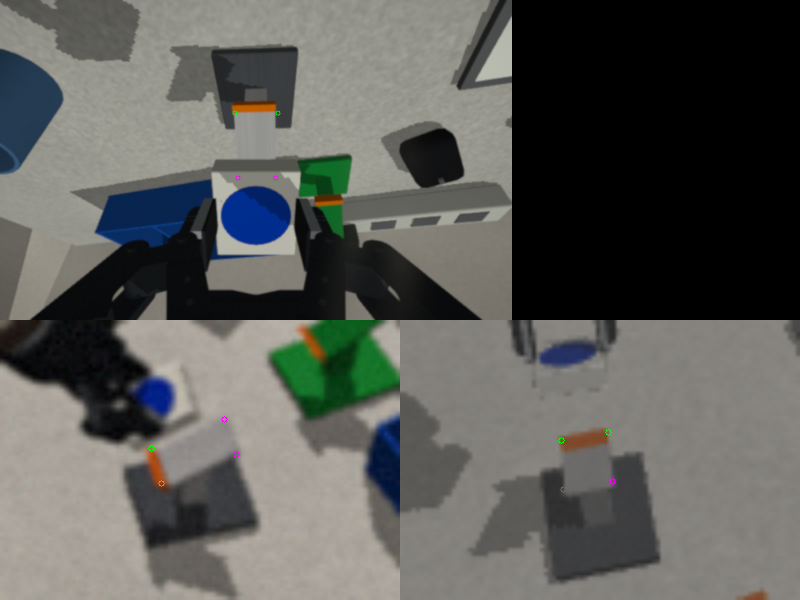

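Markers agree with the seat in all three views (within ~2 px); block square with the slope. Lowering.

```bash
python3 -m inch '[[1,0.2,0,0.7,0],[1,0.2,0,0.7,0],[1,0.12,0,0.5,0],[1,0.08,0,0.3,0],[1,0,0,0.15,0],[1,0,0,0,0]]'; python3 -c "
from b import *
plan(0,0)"
```

```text
t: 26.78
tcp_pos: [0.6026, -0.2333, 0.0735]
ee_rot: [0.14, 0.941, -0.052, 0.304]
contact_force: [-0.6, 0.1, -1.0]
grip_width: 0.0457
blk [ 0.5985 -0.2314  0.0799] err rotvec(seat) deg [-0.7 -0.2 -0.4]
blk in seat [ 0.0008 -0.0005  0.0052] units [0.04 0.02 0.17]
```

```bash
python3 -m inch '[[1,0.02,0,0.1,0],[1,0,0,0.06,0]]'; python3 -m inch '[[1,0,0,0.06,0],[1,0,0,0,0]]'
```

```text
t: 27.02
tcp_pos: [0.6046, -0.234, 0.0694]
ee_rot: [0.14, 0.941, -0.052, 0.304]
contact_force: [-15.8, 3.7, 13.3]
grip_width: 0.0461
t: 27.28
tcp_pos: [0.6049, -0.2341, 0.0692]
ee_rot: [0.14, 0.941, -0.052, 0.304]
contact_force: [-27.9, 8.9, 19.7]
grip_width: 0.0464
```

```bash
python3 -m inch '[[1,0,0,-0.08,0],[0,0,0,0,0],[0,0,0,0,0],[0,0,0,0,0],[0,0,0,0,0]]'
python3 - <<'E'
from b import *
plan(0,0)
im=snap("wrist","k1.png")[...,::-1];b=snap("side","k2.png")[...,::-1];a=snap("scene","k3.png")[...,::-1]
o=np.zeros((600,800,3),np.uint8);o[:320,:512]=cv2.resize(im,(512,320))
o[320:,:400]=cv2.resize(b[220:290,310:410],None,fx=4,fy=4)
o[320:,400:]=cv2.resize(a[195:265,180:280],None,fx=4,fy=4);cv2.imwrite("pics/k.png",o)
p=cam("scene");T=sc+Rs.apply([-.002,0,.018]);print("exp spot",proj(p,T),proj(cam("side"),T),proj(cam("wrist"),T))
for n,I in(("scene",a),("side",b),("wrist",im)):
    m=cv2.inRange(cv2.cvtColor(I,cv2.COLOR_BGR2HSV),(105,120,60),(130,255,255));k,l,S,C=cv2.connectedComponentsWithStats(m)
    e=proj(cam(n),T);i=min(range(1,k),key=lambda i:np.linalg.norm(C[i]-e)-(S[i,4]>30)*30);print(n,C[i],S[i])
E
```

```text
t: 27.9
tcp_pos: [0.6042, -0.2338, 0.0692]
ee_rot: [0.14, 0.941, -0.052, 0.304]
contact_force: [0.6, -0.5, 0.1]
grip_width: 0.0852
blk [ 0.6002 -0.232   0.0757] err rotvec(seat) deg [-0.7 -0.2 -0.4]
blk in seat [ 0.0002 -0.0005  0.0007] units [0.01 0.02 0.02]
exp spot [225.40491255 225.28051503] [355.36110149 251.20237585] [320.62436483 265.29449235]
scene [225.18644068 225.23728814] [219 223  14   6  59]
side [355.76829268 250.19512195] [351 246  10  10  82]
wrist [318.701877   264.69508786] [ 276  229   87   73 5008]
```

View pics/k.png

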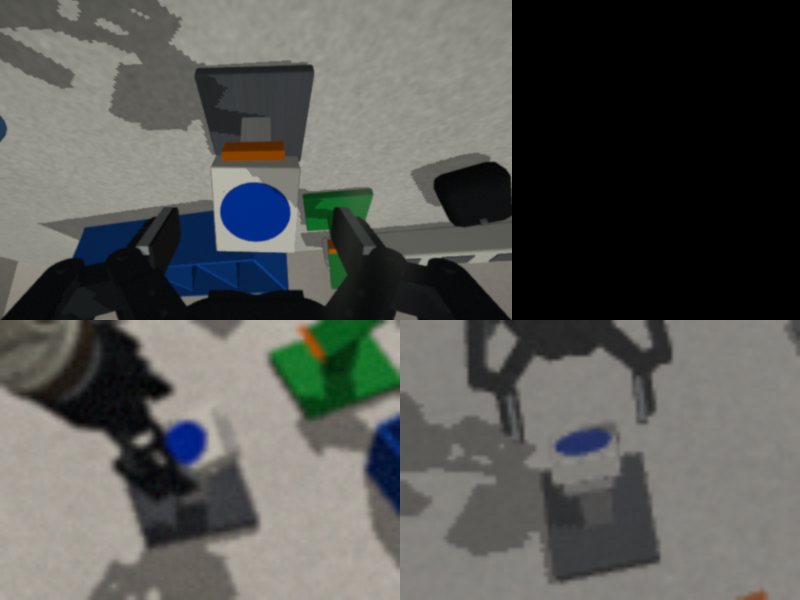

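Seated: spot matches the expected position within 2 px in all views, lower edge on the lip. Retract along the tool axis, then go to the inner limit to remove tilt.

```bash
python3 -m inch '[[0,0,0,-0.5,0],[0,0,0,-1,0],[0,0,0,-1,0],[0,0,0,-1,0],[0,0,0,-1,0],[0,0,0,-1,0],[0,0,0,-1,0],[0,0,0,-1,0],[0,0.4,0.1,-1,0],[0,0.4,0.1,-1,0],[0,0.4,0.1,-1,0],[0,0.4,0.1,-1,0],[0,0.4,0.1,-1,0]]'; python3 -c "
from h import *
st()"
```

```text
t: 29.68
tcp_pos: [0.3591, -0.1405, 0.3426]
ee_rot: [0.14, 0.943, -0.05, 0.297]
contact_force: [-0.3, -0.4, -0.3]
grip_width: 0.0855
J [-0.423 -0.848 -0.363  1.446  0.063 -0.109] T [ 0.3591 -0.1405  0.3426]
[[-0.784  0.293  0.547]
 [ 0.234  0.956 -0.177]
 [-0.575 -0.011 -0.818]]
tilt 35.1 az -17.9 yaw y 72.9 F [-0.3 -0.4 -0.3] w 0.0855 t 29.675
```

```bash
python3 -m inch '[[0,1,0.1,0,0],[0,1,0.1,0,0],[0,1,0,0,0],[0,1,0,0,0]]'; python3 -c "
from h import *
st()"
```

```text
t: 30.18
tcp_pos: [0.3226, -0.1392, 0.3163]
ee_rot: [0.139, 0.956, -0.036, 0.256]
contact_force: [-0.1, 0.3, 0.3]
grip_width: 0.0855
J [-0.502 -0.848 -0.372  1.535  0.108 -0.184] T [ 0.3226 -0.1392  0.3163]
[[-0.83   0.285  0.479]
 [ 0.248  0.959 -0.14 ]
 [-0.499  0.003 -0.867]]
tilt 29.9 az -16.3 yaw y 73.5 F [-0.1  0.3  0.3] w 0.0855 t 30.175
```

```bash
python3 -m inch '[[0,1,0.2,0,0],[0,1,0.2,0,0],[0,1,0.2,0,0],[0,1,0.2,0,0],[0,1,0.2,0,0],[0,1,0.2,0,0],[0,1,0.2,0,0],[0,1,0.2,0,0]]'; python3 -c "
from h import *
st()"
```

```text
t: 31.18
tcp_pos: [0.2289, -0.1166, 0.2989]
ee_rot: [0.135, 0.975, 0.004, 0.176]
contact_force: [0.2, -1.1, 0.3]
grip_width: 0.0855
J [-0.702 -0.847 -0.334  1.786  0.193 -0.399] T [ 0.2289 -0.1166  0.2989]
[[-0.902  0.261  0.344]
 [ 0.264  0.964 -0.039]
 [-0.342  0.055 -0.938]]
tilt 20.3 az -6.5 yaw y 74.8 F [ 0.2 -1.1  0.3] w 0.0855 t 31.175
```

```bash
python3 -m inch '[[0,1,0.5,0,0],[0,1,0.5,0,0],[0,1,0.5,0,0],[0,1,0.5,0,0],[0,1,0.5,0,0],[0,1,0.5,0,0]]'; python3 -c "
from h import *
st()"
```

```text
t: 31.92
tcp_pos: [0.1284, -0.0701, 0.3264]
ee_rot: [0.127, 0.982, 0.048, 0.131]
contact_force: [-0.4, -1.0, -0.1]
grip_width: 0.0852
J [-1.096 -0.847 -0.237  2.11   0.271 -0.829] T [ 0.1284 -0.0701  0.3264]
[[-0.933  0.237  0.27 ]
 [ 0.262  0.963  0.062]
 [-0.245  0.128 -0.961]]
tilt 16.1 az 12.8 yaw y 76.2 F [-0.4 -1.  -0.1] w 0.0852 t 31.925
```

```bash
python3 -m inch '[[0,-0.6,0.95,0.1,0],[0,-0.6,0.95,0.1,0],[0,-0.6,0.95,0.1,0],[0,-0.6,0.95,0.1,0],[0,-0.6,0.95,0.1,0],[0,-0.6,0.95,0.1,0],[0,-0.6,0.95,0.1,0],[0,1,-0.5,0,0],[0,1,-0.5,0,0],[0,1,-0.5,0,0],[0,1,-0.5,0,0]]'; python3 -c "
from h import *
st()"
```

```text
t: 33.3
tcp_pos: [0.1675, 0.0207, 0.3479]
ee_rot: [0.127, 0.986, 0.045, 0.103]
contact_force: [0.5, 0.0, 0.1]
grip_width: 0.0851
J [ 0.017 -0.847 -0.18   2.02   0.058  0.279] T [0.1675 0.0207 0.3479]
[[-0.947  0.24   0.215]
 [ 0.259  0.964  0.062]
 [-0.192  0.114 -0.975]]
tilt 12.9 az 16.1 yaw y 76.0 F [0.5 0.  0.1] w 0.0851 t 33.3
```

```bash
python3 -m inch '[[0,1,-0.4,0.5,0],[0,1,-0.4,0.5,0],[0,1,-0.4,0.5,0],[0,1,-0.4,0.5,0]]'; python3 -c "
from h import *
st()"
```

```text
t: 33.8
tcp_pos: [0.1192, -0.0177, 0.3302]
ee_rot: [0.124, 0.989, 0.051, 0.06]
contact_force: [-0.5, -0.4, 0.2]
grip_width: 0.0854
J [-0.512 -0.847 -0.207  2.138  0.141 -0.257] T [ 0.1192 -0.0177  0.3302]
[[-0.962  0.24   0.131]
 [ 0.252  0.964  0.087]
 [-0.106  0.117 -0.988]]
tilt 9.1 az 33.4 yaw y 76.0 F [-0.5 -0.4  0.2] w 0.0854 t 33.8
```

```bash
python3 -m inch '[[0,-0.28,0.92,0.05,0],[0,-0.28,0.92,0.05,0],[0,-0.28,0.92,0.05,0],[0,-0.28,0.92,0.05,0],[0,-0.28,0.92,0.05,0],[0,-0.28,0.92,0.05,0],[0,0.8,-0.85,0.3,0],[0,0.8,-0.85,0.3,0],[0,0.8,-0.85,0.3,0],[0,0.8,-0.85,0.3,0]]'; python3 -c "
from h import *
st()"
```

```text
t: 35.05
tcp_pos: [0.1225, 0.0462, 0.3196]
ee_rot: [0.124, 0.991, 0.04, 0.035]
contact_force: [0.2, -0.6, 0.2]
grip_width: 0.0849
J [ 0.248 -0.847 -0.229  2.093  0.048  0.499] T [0.1225 0.0462 0.3196]
[[-0.967  0.242  0.08 ]
 [ 0.248  0.966  0.07 ]
 [-0.06   0.087 -0.994]]
tilt 6.1 az 41.2 yaw y 75.9 F [ 0.2 -0.6  0.2] w 0.0849 t 35.05
```

```bash
python3 -m inch '[[0,0.7,-0.8,0.4,0],[0,0.7,-0.8,0.4,0],[0,0.7,-0.8,0.4,0]]'
python3 - <<'E'
from h import *
st()
for x in ([.40,.23,.33],[.481,.276,.25]):to(x)
E
```

```text
t: 35.42
tcp_pos: [0.0977, -0.0054, 0.3152]
ee_rot: [0.124, 0.991, 0.039, 0.013]
contact_force: [1.1, -0.8, 0.9]
grip_width: 0.0856
J [-0.313 -0.847 -0.237  2.17   0.081 -0.064] T [ 0.0977 -0.0054  0.3152]
[[-0.969  0.244  0.035]
 [ 0.246  0.966  0.074]
 [-0.016  0.08  -0.997]]
tilt 4.7 az 64.7 yaw y 75.8 F [ 1.1 -0.8  0.9] w 0.0856 t 35.425
units to [0.4, 0.23, 0.33] [-7.85 10.08  0.44]
units to [0.481, 0.276, 0.25] [-10.04  12.01   3.31]
```

```bash
python3 -m inch '[[0.5,-0.83,1,0.2,0],[0.5,-0.83,1,0.2,0],[0.5,-0.83,1,0.2,0],[0.5,-0.83,1,0.2,0],[0.5,-0.83,1,0.2,0],[0.5,-0.83,1,0.2,0],[0.5,-0.83,1,0.2,0],[0.5,-0.83,1,0.2,0],[0.5,-0.83,1,0.2,0],[0.5,-0.83,1,0.2,0],[0.5,-0.83,1,0.2,0],[0.5,-0.83,1,0.2,0],[0.5,0,0,0,0.18],[0.5,0,0,0,0.18],[0.5,0,0,0,0.18],[0.5,0,0,0,0.18],[0.5,0,0,0,0.18],[0.5,0,0,0,0.18],[0.5,0,0,0,0.17]]'
python3 - <<'E'
from h import *
s,M=st();p=cam("wrist");im=snap("wrist","l.png")[...,::-1].copy()
for y,c in((.276,(0,255,0)),):
    for x in(.412,.481,.543):
        u=proj(p,[x,y,.124]);cv2.circle(im,tuple(int(v) for v in u),4,c,1)
cv2.imwrite("pics/l2.png",im)
E
```

```text
t: 37.8
tcp_pos: [0.4701, 0.2654, 0.2774]
ee_rot: [0.683, 0.73, 0.038, -0.012]
contact_force: [0.2, 0.5, -0.1]
grip_width: 0.0426
J [0.487 0.029 0.246 1.724 0.048 1.993] T [0.4701 0.2654 0.2774]
[[-0.068  0.997  0.034]
 [ 0.995  0.065  0.072]
 [ 0.07   0.039 -0.997]]
tilt 4.6 az 65.0 yaw y 3.7 F [ 0.2  0.5 -0.1] w 0.0426 t 37.8
```

View pics/l2.png

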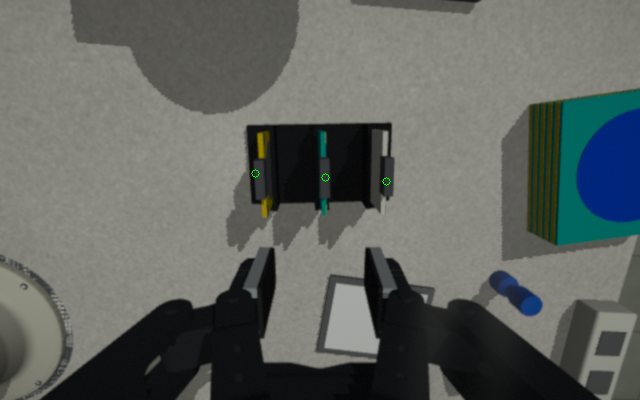

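Teal bar at pixel (324,178), matching the estimate (325,177); jaws square to it. Working out the descent.

Run:
```python
from h import *
p=cam("wrist");q=onz(p,(324,178.5),.124);print(q);to([q[0],q[1],.099])
```

```text
[0.47996101 0.27519369 0.124     ]
units to [np.float64(0.47996101312987544), np.float64(0.2751936898676093), 0.099] [-0.12  0.12  5.96]
```

```bash
python3 -m inch '[[0.5,-0.06,0.06,1,0],[0.5,-0.06,0.06,1,0],[0.5,0,0,1,0],[0.5,0,0,1,0],[0.5,0,0,1,0],[0.5,0,0,0.96,0],[1,0,0,0,0],[1,0,0,0,0],[1,0,0,0,0],[1,0,0,0,0]]'; python3 -c "
from h import *
st()"
```

```text
t: 39.1
tcp_pos: [0.4807, 0.2759, 0.1004]
ee_rot: [0.68, 0.732, 0.039, -0.012]
contact_force: [0.1, -1.3, 2.0]
grip_width: 0.0066
J [ 0.495  0.011 -0.116  1.376  0.047  1.995] T [0.4807 0.2759 0.1004]
[[-0.074  0.997  0.037]
 [ 0.995  0.071  0.073]
 [ 0.07   0.042 -0.997]]
tilt 4.7 az 63.5 yaw y 4.1 F [ 0.1 -1.3  2. ] w 0.0066 t 39.1
```

```bash
python3 -m inch '[[1,0.02,0.01,-0.3,0],[1,0.07,0.04,-1,0],[1,0.07,0.04,-1,0],[1,0.07,0.04,-1,0],[1,0.07,0.04,-1,0],[1,0.07,0.04,-1,0]]'
python3 - <<'E'
from h import *
s,M=st()
snap("wrist","m1.png");snap("side","m2.png")
for x in ([.66,.05,.32],[.584,.044,.3]):to(x)
E
```

```text
t: 39.85
tcp_pos: [0.4799, 0.2757, 0.2605]
ee_rot: [0.68, 0.732, 0.039, -0.012]
contact_force: [-0.3, 0.0, -1.2]
grip_width: 0.0064
J [0.495 0.048 0.232 1.689 0.047 1.995] T [0.4799 0.2757 0.2605]
[[-0.074  0.997  0.036]
 [ 0.995  0.071  0.073]
 [ 0.07   0.041 -0.997]]
tilt 4.7 az 64.1 yaw y 4.1 F [-0.3  0.  -1.2] w 0.0064 t 39.85
units to [0.66, 0.05, 0.32] [-7.81  5.5  -2.23]
units to [0.584, 0.044, 0.3] [-7.87  2.93 -1.68]
```

```bash
python3 -m inch '[[1,-0.87,0.77,-0.33,0],[1,-0.87,0.77,-0.33,0],[1,-0.87,0.77,-0.33,0],[1,-0.87,0.77,-0.33,0],[1,-0.87,0.77,-0.33,0],[1,-0.87,0.77,-0.33,0],[1,-0.87,0.77,-0.33,0],[1,-0.87,0.77,-0.33,0],[1,-0.87,0.77,-0.33,0],[1,0,1,-0.3,0],[1,0,1,-0.3,0],[1,0,1,-0.5,0],[1,0,1,-0.5,0],[1,0,1,-0.5,0],[1,0,1,-0.5,0],[1,0,1,-0.5,0],[1,0,1,-0.5,0],[1,0,1,-0.5,0],[1,0,1,-0.5,0]]'; python3 -c "
from h import *
st()"
```

```text
t: 42.32
tcp_pos: [0.806, 0.0564, 0.3566]
ee_rot: [0.677, 0.722, 0.124, 0.067]
contact_force: [0.2, -0.7, -1.7]
grip_width: 0.0066
J [0.041 0.68  1.234 1.852 0.077 1.558] T [0.806  0.0564 0.3566]
[[-0.074  0.961  0.265]
 [ 0.995  0.052  0.088]
 [ 0.071  0.27  -0.96 ]]
tilt 16.2 az 18.3 yaw y 3.1 F [ 0.2 -0.7 -1.7] w 0.0066 t 42.325
```

```bash
python3 -m inch '[[1,0,1,-0.5,0],[1,0,1,-0.5,0],[1,0,1,-0.5,0],[1,0,1,-0.5,0],[1,0,1,-0.5,0],[1,0,1,-0.5,0],[1,0,1,-0.5,0],[1,0,1,-0.5,0],[1,0,1,-0.5,0],[1,0,1,-0.5,0],[1,0,1,-0.5,0],[1,0,1,-0.5,0],[1,0,1,-0.5,0],[1,0,1,-0.5,0],[1,0,1,-0.5,0],[1,0,1,-0.5,0],[1,0,1,-0.5,0],[1,0,1,-0.5,0]]'
cat > c.py <<'E'
from h import *
q0=R.from_quat([.68,.732,.039,-.012]);p0=np.array([.4807,.2759,.1004])
Rp0=R.from_euler('z',4.1,degrees=True)
dt=q0.inv().apply(np.array([.48,.2752,.057])+.0025*Rp0.apply([1,0,0])-p0);Rpt=q0.inv()*Rp0
def pan():
    s,M=st();q=R.from_quat(s['ee_rot']);d=s['tcp_pos']+q.apply(dt);P=(q*Rpt).as_matrix()
    print("disc",d.round(4),"x",P[:,0].round(3),"elev",np.degrees(np.arcsin(P[2,0])).round(1),"z",P[:,2].round(3))
    print("units",(M.T@(np.array([.584,.044,.2])-d)/.03).round(2));return d
E
python3 -c "
from c import *
pan()"
```

```text
t: 44.58
tcp_pos: [0.8825, 0.0448, 0.5497]
ee_rot: [0.645, 0.676, 0.284, 0.217]
contact_force: [0.0, 0.2, -2.0]
grip_width: 0.0067
J [0.019 0.53  1.234 1.548 0.091 1.577] T [0.8825 0.0448 0.5497]
[[-0.075  0.748  0.66 ]
 [ 0.995  0.008  0.104]
 [ 0.072  0.664 -0.744]]
tilt 41.9 az 8.9 yaw y 0.6 F [ 0.   0.2 -2. ] w 0.0067 t 44.575
disc [0.9113 0.0456 0.5172] x [0.774 0.009 0.633] elev 39.3 z [-0.632 -0.033  0.774]
units [ -0.   -15.18   0.67]
```

```bash
python3 -m inch '[[1,0,1,-0.5,0],[1,0,1,-0.5,0],[1,0,1,-0.5,0],[1,0,1,-0.5,0]]'; python3 -c "
from c import *
pan()"
```

```text
t: 45.08
tcp_pos: [0.878, 0.0396, 0.6088]
ee_rot: [0.633, 0.661, 0.317, 0.249]
contact_force: [0.7, 0.3, -1.0]
grip_width: 0.0062
J [0.011 0.481 1.234 1.499 0.097 1.581] T [0.878  0.0396 0.6088]
[[-0.075  0.679  0.73 ]
 [ 0.994 -0.002  0.105]
 [ 0.073  0.734 -0.675]]
tilt 47.5 az 8.2 yaw y -0.2 F [ 0.7  0.3 -1. ] w 0.0062 t 45.075
disc [0.9099 0.0405 0.5793] x [ 0.708 -0.002  0.706] elev 44.9 z [-0.705 -0.034  0.708]
units [ 1.000e-02 -1.666e+01  6.100e-01]
```

```bash
python3 -m inch '[[1,0,-1,0.04,0],[1,0,-1,0.04,0],[1,0,-1,0.04,0],[1,0,-1,0.04,0],[1,0,-1,0.04,0],[1,0,-1,0.04,0],[1,0,-1,0.04,0],[1,0,-1,0.04,0],[1,0,-1,0.04,0],[1,0,-1,0.04,0],[1,0,-1,0.04,0],[1,0,-1,0.04,0],[1,0,-1,0.04,0],[1,0,-1,0.04,0],[1,0,-1,0.04,0]]'
python3 - <<'E'
from c import *
d=pan();a=snap("scene","n1.png")[...,::-1];b=snap("side","n2.png")[...,::-1]
o=np.zeros((480,800,3),np.uint8);o[:480,:400]=cv2.resize(a[120:280,200:333],(400,480));o[:480,400:]=cv2.resize(b[130:290,265:398],(400,480));cv2.imwrite("pics/n.png",o)
C={}
for n,I in(("scene",a),("side",b)):
    m=cv2.inRange(cv2.cvtColor(I,cv2.COLOR_BGR2HSV),(105,120,50),(130,255,255));k,l,S,c=cv2.connectedComponentsWithStats(m)
    e=proj(cam(n),d);i=min(range(1,k),key=lambda i:np.linalg.norm(c[i]-e)-(S[i,4]>60)*30);C[n]=c[i];print(n,e.round(1),c[i],S[i])
print(tri(cam("scene"),C["scene"],cam("side"),C["side"]))
E
```

```text
t: 46.95
tcp_pos: [0.591, 0.0426, 0.2734]
ee_rot: [0.633, 0.661, 0.317, 0.248]
contact_force: [0.5, 0.8, -2.0]
grip_width: 0.0066
J [ 0.028 -0.644 -0.555  0.834  0.084  1.593] T [0.591  0.0426 0.2734]
[[-0.075  0.679  0.73 ]
 [ 0.994 -0.002  0.105]
 [ 0.073  0.734 -0.675]]
tilt 47.5 az 8.2 yaw y -0.2 F [ 0.5  0.8 -2. ] w 0.0066 t 46.95
disc [0.6228 0.0434 0.2439] x [ 0.709 -0.002  0.706] elev 44.9 z [-0.705 -0.034  0.708]
units [ 0.01 -1.95  0.05]
scene [311.1 165.8] [311.0521542  165.59637188] [300 154  23  24 441]
side [324.9 164.2] [323.11764706 164.97058824] [316 159  15  13  68]
(array([0.61782071, 0.04641673, 0.23912849]), np.float64(0.0015393439683815413))
```

View pics/n.png

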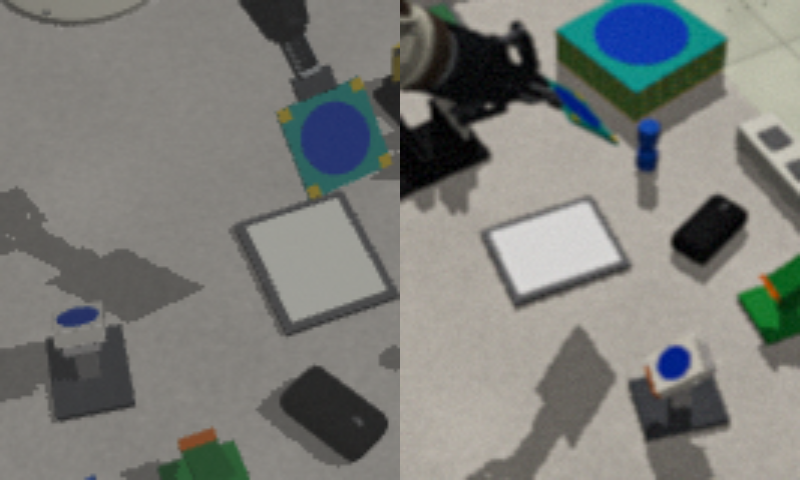

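The disc is in view and faces obliquely up; block still on the easel. Final short approach and rest.

```bash
python3 -m inch '[[1,0,-0.7,0.02,0],[1,0,-0.7,0.02,0],[1,0,-0.45,0,0],[1,0,0,0,0],[1,0,0,0,0],[1,0,0,0,0],[1,0,0,0,0]]'
python3 - <<'E'
from c import *
d=pan();a=snap("scene","o1.png")[...,::-1];b=snap("side","o2.png")[...,::-1]
C={}
for n,I in(("scene",a),("side",b)):
    m=cv2.inRange(cv2.cvtColor(I,cv2.COLOR_BGR2HSV),(105,120,50),(130,255,255));k,l,S,c=cv2.connectedComponentsWithStats(m)
    e=proj(cam(n),d);i=min(range(1,k),key=lambda i:np.linalg.norm(c[i]-e)-(S[i,4]>60)*30);C[n]=c[i];print(n,e.round(1),c[i],S[i])
print(tri(cam("scene"),C["scene"],cam("side"),C["side"]))
o=np.zeros((480,800,3),np.uint8);o[:,:400]=cv2.resize(a[100:280,200:400],(400,480));o[:,400:]=cv2.resize(b[130:290,235:398],(400,480));cv2.imwrite("pics/o.png",o)
E
```

```text
t: 47.92
tcp_pos: [0.555, 0.0428, 0.2325]
ee_rot: [0.633, 0.661, 0.317, 0.248]
contact_force: [0.3, -0.4, -1.4]
grip_width: 0.0066
J [ 0.032 -0.76  -0.688  0.817  0.081  1.595] T [0.555  0.0428 0.2325]
[[-0.075  0.68   0.729]
 [ 0.994 -0.002  0.105]
 [ 0.073  0.733 -0.676]]
tilt 47.5 az 8.2 yaw y -0.2 F [ 0.3 -0.4 -1.4] w 0.0066 t 47.925
disc [0.5869 0.0437 0.2029] x [ 0.709 -0.002  0.705] elev 44.8 z [-0.704 -0.034  0.709]
units [ 0.01 -0.14 -0.  ]
scene [305.5 167. ] [305.44226044 166.94840295] [295 156  22  23 407]
side [315.9 176.1] [315.20481928 175.43373494] [308 169  16  14  83]
(array([0.58585333, 0.04491892, 0.20369755]), np.float64(0.0032262791581125373))
```

View pics/o.png

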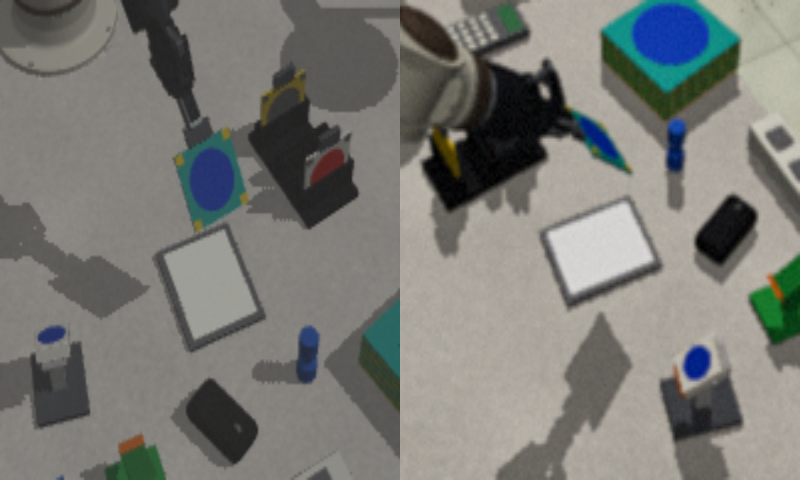

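```bash
python3 -c "
from station import arm
print(arm.close_job())"
```

```text
the job is handed in; nothing more can be done
None
```

The job is handed in at about 48 s of the 59 s. The block is on the easel and the teal panel is held tipped over the light pad.

**Block:** It is released on the sloping seat, blue spot up, with its lower edge at the orange lip. The spot lay within 2 px of where it should be in all three cameras, and the last picture shows it still there.

**Panel:** It was drawn straight up out of the rack. The disc is at about (0.586, 0.044, 0.203) m, roughly 2 mm from over the pad's middle. It faces about 45° upward. The arm is still, and the wrist force is about the panel's own weight. The two camera rays to the disc agreed to about 3 mm. The yellow and white panels are in the rack.

**What went less well:**
- **Tilt:** The moves offer no tilt, so I got it by pushing the arm past its outer reach limit and took it off again at the inner limit.
- **Wrist contact:** One of those inner trials touched something, probably the robot's own base. The wrist force read about 40 N, right at the 40 N limit for the arm or gripper body, so this may count against the job. I backed off at once.
- **First block grasp:** The fingers closed above the block. I opened, went lower and gripped it on the second try.
- **Pressing on the seat:** The block was pressed onto the seat with about 35 N just before I let go.

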